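# Free the stuck reducing sleeves and sort them by size

### The job

The three reducing sleeves of the dry block heater have stuck one inside another in the block. Draw them apart and out of the block one by one, and stand each, collar up, on the floor of the tray of its own size and colour: large in the blue, medium in the red, small in the yellow. Set them down without letting them fall, let go, and do not disturb the bottles, glassware and forceps around.

Things in the scene. Friction and masses are not known exactly. Their poses are not given: they have to be found in the camera images.
- heater: Dry block heater, a white box 190 mm deep (its x) x 232 mm wide (its y), fixed; place and yaw vary. Control panel on its -x side. Origin: centre of its underside, z up. Housing 94 mm high; the aluminium block in its middle is 105 mm high, with two bores 59 mm wide, 88 mm deep, centred 42 mm either side of the origin along y. One (either) holds the nested sleeves, the other the sample bottle.
- sleeve_large: Outermost sleeve, aluminium tube, blue collar, about 250 g. Origin: centre of its lower end; z along its axis to the collar. Body 56 mm diameter, 80 mm long; collar above it 66 mm diameter, 24 mm high; 104 mm in all. At the start its collar rests on the block. Sprung tongues 25 mm above its lower end grip the block's bore: a straight pull of about 15 N, up to 20, draws it; free once drawn 55 mm.
- sleeve_medium: Middle sleeve, aluminium tube, red collar, about 180 g. Origin: centre of its lower end; z along its axis to the collar. Body 40 mm diameter, 92 mm long; collar above it 52 mm diameter, 24 mm high; 116 mm in all. At the start it is inside the large sleeve, in line, its collar resting on the blue one; its tongues grip with about 10 N, free once drawn 67 mm. The large one may creep up a few mm meanwhile.
- sleeve_small: Innermost sleeve, aluminium tube, yellow collar, about 130 g. Origin: centre of its lower end; z along its axis to the collar. Body 26 mm diameter, 100 mm long; collar above it 38 mm diameter, 24 mm high; 124 mm in all. At the start inside the medium sleeve, its collar on the red one, its top 177 mm above the bench; gripped with about 6 N, free once drawn 75 mm. Each sleeve is gripped less than the one outside it.
- tray_large: Blue square open tray for the large sleeve, fixed to the bench; 84 mm wide outside, 78 mm inside, walls 30 mm high. Origin: centre of its underside, z up. The three trays trade places.
- tray_medium: Red square open tray for the medium sleeve, fixed; 70 mm wide outside, 64 mm inside, walls 30 mm high. Origin: centre of its underside.
- tray_small: Yellow square open tray for the small sleeve, fixed; 56 mm wide outside, 50 mm inside, walls 30 mm high. Origin: centre of its underside.
- tray_large_in (a point): Centre of the blue tray's inner floor, 3 mm above the bench; axes as the tray's.
- tray_medium_in (a point): Centre of the red tray's inner floor, 3 mm above the bench.
- tray_small_in (a point): Centre of the yellow tray's inner floor, 3 mm above the bench.
- sample_bottle: Amber glass bottle standing loosely in the heater's other bore; 47 mm in diameter, 150 mm high, its top 167 mm above the bench. Origin: centre of its underside. Leave alone.
- stain_bottle: Small amber dropper bottle with a black cap standing among the trays; 36 mm in diameter, 70 mm high. Origin: centre of its underside. Leave alone.
- wash_bottle: White wash bottle with a blue cap and spout, behind the heater and trays; 68 mm in diameter, 170 mm high to the cap, the thin spout to 203 mm. Origin: centre of its underside. Leave alone.
- coplin_jar: Violet staining jar with a white lid beside the trays; 64 mm wide at the foot, 109 mm high. Origin: centre of its underside. Leave alone.
- petri_dishes: Stack of three petri dishes left of the heater; 93 mm in diameter, 45 mm high. Origin: centre of its underside. Leave alone.
- beaker: Glass beaker left of the heater; 70 mm in diameter, 90 mm high. Origin: centre of its underside. Leave alone.
- forceps: Steel forceps lying on the bench between the robot and the trays; 125 mm long along its x, 8 mm high. Origin: on the bench at its middle. Leave alone.
- sleeve_large_collar (a point): Middle of the large sleeve's collar, on its axis, 12 mm below its top: where to grip it from above.
- sleeve_medium_collar (a point): Middle of the medium sleeve's collar, on its axis, 12 mm below its top: where to grip it from above.
- sleeve_small_collar (a point): Middle of the small sleeve's collar, on its axis, 12 mm below its top: where to grip it from above.
- probe (a point): Top of a thin upright thermometer probe with a black head, 12 mm in diameter, fixed in the heater's block 34 mm behind its origin (heater's +x), midway between the bores; 163 mm above the bench. An obstacle: do not press on it.

How it is judged:
At the end, for the whole second after the job is handed in: Each sleeve stands upright, collar up (tilt under 0.08 rad), on the inner floor of the tray of its own size (its lower end within 5 mm of the floor's height and 22 mm of the tray's centre), at rest and released (horizontal distance between sleeve_large and tray_large_in below 0.022 m and z of sleeve_large in the frame of tray_large_in between -0.005 and 0.005 m and angle between each of sleeve_large, sleeve_medium, sleeve_small's own z axis and vertical below 0.08 rad and height (world z) of each of sleeve_large_collar, sleeve_medium_collar, sleeve_small_collar above 0.06 m and linear speed of each of sleeve_large, sleeve_medium, sleeve_small below 0.02 m/s and contact force between the fingers and sleeve_large below 0.1 N and horizontal distance between sleeve_medium and tray_medium_in below 0.022 m and z of sleeve_medium in the frame of tray_medium_in between -0.005 and 0.005 m and contact force between the fingers and sleeve_medium below 0.1 N and horizontal distance between sleeve_small and tray_small_in below 0.022 m and z of sleeve_small in the frame of tray_small_in between -0.005 and 0.005 m and contact force between the fingers and sleeve_small below 0.1 N); the robot touches nothing.
It fails at once if a sleeve is let fall (moves at more than 0.6 m/s out of the fingers: a drop of about 18 mm) ((linear speed of sleeve_large above 0.6 m/s and contact force between the fingers and sleeve_large below 0.1 N) or (linear speed of sleeve_medium above 0.6 m/s and contact force between the fingers and sleeve_medium below 0.1 N) or (linear speed of sleeve_small above 0.6 m/s and contact force between the fingers and sleeve_small below 0.1 N)).
It fails at once if a bottle, the staining jar, the petri dishes, the beaker or the forceps disturbed (moved more than 25 mm, or tipped by more than 0.35 rad) (distance of any of sample_bottle, stain_bottle, wash_bottle, coplin_jar, petri_dishes, beaker, forceps from where it was at the start of the episode above 0.025 m or angle between any of sample_bottle, stain_bottle, wash_bottle, coplin_jar, petri_dishes, beaker's own z axis and vertical above 0.35 rad).
It also fails if it takes over 72 s, if anything falls off the work surface, if the arm or the gripper's body presses on something with over 40 N, if the wrist force passes 120 N, or if a joint passes its speed limit or range.

### The arm

A 7-joint arm with a two-finger parallel gripper is mounted at the origin on the work surface. World frame = base frame: x ahead of the robot, y to its left, z up, the work surface at z = 0. Lengths are in m, angles in rad, forces in N, time in s.
With the tool pointing down it reaches from about 0.35 to 0.9 m from the base axis. Payload 8.1 kg.
Tool frame: the origin (TCP) lies midway between the tips of the shut fingers; the grasp point (between the pads) lies 19 mm behind it; z points along the fingers, y is the line along which they close (so a half turn about z gives the same grasp; the last joint's range is limited). The gripper opens to 92 mm and grips with 3 to 60 N. Pads are 19 mm wide; open, the fingers measure 130 mm over their backs; the gripper's body (75 mm by 190 mm) begins 47 mm behind the grasp point.
Start: joints at [-1.386, 0.434, 0.025, 1.573, -0.012, 1.134, -0.075], TCP at [0.177, 0.599, 0.193] pointing down, gripper open.
Joint ranges: [-2.62, 2.62], [-0.44, 2.09], [-1.27, 1.32], [0.08, 2.57], [-1.32, 4.46], [0.12, 2], [-2.74, 2.74]. Speed limits (rad/s): [2.22, 2.22, 3.01, 3.01, 3.14, 3.14, 3.14].

### API

Orientations are given as a rotation vector (axis times angle).
In Python, from cell import arm gives the robot as it stands.
- The arm moves only by the tool move_arm, never from a script. Its argument "motion" is a list of rows, each an object of numbers: "tx", "ty", "tz": the shift along the tool's x, y, z normalised to -1 to 1, where 1 is 1000 mm; "twist": the turn about the tool's z normalised to -1 to 1, where 1 is pi/2 rad. In form: [{"tx": .., "ty": .., "tz": .., "twist": ..}, ...]. A call has 1 to 12 rows; each row shifts and turns the commanded pose from where the row before left it, along the tool's axes as they then stand; what a row does not reach is not made up. A row lasts 1/10 s, in which the tool goes at most 50 mm and 8.59 degrees, less where a joint would pass 70% of its speed; a pose out of reach is approached as far as the arm can. A call with a number of a shift or a turn outside -1 to 1 is refused whole. A call with a gripper value outside its range is refused whole. "gripper" is the gripper's target within -1 to 1 (shut at 1, half-way at 0, fully open at -1), set as the call begins (left out, the last holds). The fingers move at their own pace and stop on an object; "squeeze" is the grip in N (left out, the last holds). Time passes only in rows, so rows that do not move let the fingers close. It gives the time, the measured TCP pose, the force, the opening and the grip force at its end, in the units of the state.
- arm.observe(): the state, without advancing time (a new reading comes with each control period).
- arm.get_image(name): name is "scene" or "top" or "wrist"; returns the picture (384x512x3 uint8, red, green, blue); there is no depth.
- arm.calibration(name): a dict with "K" (3x3 intrinsics, pixels), "T" (4x4, takes a point from camera to world coordinates). Camera axes: x right, y down, z forward; pixel columns grow to the right and rows downward; lengths in m; the calibration is good to about 2 mm. A picture is of the moment at which its call begins: read the wrist's pose just before it. calibration takes no time and is no camera call; for the wrist camera it gives the pose at the moment of the call.
- arm.sign_off(): hands the job in; it is judged then, once.
Trained networks look in the newest picture that a camera, given by its name, has taken for a name from the list of things; names that differ only in an ending like _2 or _b are one class to them, and where a whole thing is asked for, a point or a joint stands for the part that bears it (a point fixed in the world has none). Each returns a list of dicts, best first, with "conf" (0 to 1); they miss things now and then, are a little off and sometimes report something else, mostly with a low value. They report only what shows in the picture. A call takes as long as a camera call.
- arm.look_for(camera, query): "point" ([column, row] as shares, 0 to 1, of the picture: columns of its width, rows of its height, amid what is visible of it).
- arm.regions_of(camera, query): "region" (384x512 bool, what is visible of it) and "point" ([column, row] as shares, 0 to 1, of the picture: columns of its width, rows of its height, amid what is visible of it).
- arm.place_of(camera, query): "point" ([column, row] as shares, 0 to 1, of the picture: columns of its width, rows of its height: a listed point, or the origin of a listed thing).
The state is a dict: "clock": time; "joints": joint angles; "dq": joint speeds; "joint_efforts": joint torques, N m; "position": TCP position; "ee_rot": TCP orientation; "force": force on the tool from outside, world axes, zero at the start; "ft_torque": the same for the moment, N m; "width": opening from 0.0 (shut) to 1.0 (fully open); "gripper_force": force on a finger pad.
Only numpy, scipy, OpenCV 4.12 (cv2) and the standard library are available. Lean on these libraries where they do the work, as an engineer would, in place of code of your own. Each camera call takes 0.05 s, during which the arm holds its last target. There are 200 camera calls.

## Working session

There is one attempt and no reset: what is moved stays moved. The work goes in short steps, Python scripts to look and compute and a tool call to move; the robot and the scene stay as the last step left them, time stands still between calls to the robot, and variables do not carry over. Pictures are saved under pics/ and viewed, at most 10 in all, crops included, and the job is handed in when it is done.

Besides the shell and the picture viewer there is one more tool, called in YAML: its name, and indented under it one key for each argument. move_arm: Moves the arm, as the interface text tells. Scaled input: -1 to 1 covers 1000 mm each way for a shift and pi/2 rad each way for a turn. Its arguments: {"type":"object","properties":{"motion":{"type":"array","items":{"type":"object","properties":{"tx":{"type":"number"},"ty":{"type":"number"},"tz":{"type":"number"},"twist":{"type":"number"}}}},"gripper":{"type":"number"},"squeeze":{"type":"number"}},"required":["motion"]}

```bash
mkdir -p pics
cat > h.py <<'E'
import numpy as np, cv2
from cell import arm
from scipy.spatial.transform import Rotation as R
def ray(cam,p):
    c=arm.calibration(cam);K=np.array(c["K"]);T=np.array(c["T"])
    d=T[:3,:3]@np.linalg.solve(K,[p[0],p[1],1]);return T[:3,3],d
def at_z(cam,p,z):
    o,d=ray(cam,p);return o+d*(z-o[2])/d[2]
def px(pt): return np.array(pt)*[512,384]
def proj(cam,X):
    c=arm.calibration(cam);K=np.array(c["K"]);T=np.linalg.inv(np.array(c["T"]))
    q=K@(T[:3,:3]@np.array(X)+T[:3,3]);return q[:2]/q[2]
def tri(a,pa,b,pb):
    o1,d1=ray(a,pa);o2,d2=ray(b,pb)
    s=np.linalg.lstsq(np.c_[d1,-d2],o2-o1,rcond=None)[0]
    x=o1+d1*s[0];y=o2+d2*s[1];return (x+y)/2,np.linalg.norm(x-y)
E
python3 - <<'E'
from h import *
s=arm.observe();print(s)
a=arm.get_image("scene");b=arm.get_image("top")
cv2.imwrite("pics/scene.png",a[:,:,::-1]);cv2.imwrite("pics/top.png",b[:,:,::-1])
np.set_printoptions(precision=4,suppress=True)
print(np.array(arm.calibration("top")["T"]),np.array(arm.calibration("top")["K"]));print(np.array(arm.calibration("scene")["T"]))
Z=dict(heater=0,sleeve_small_collar=.165,tray_large_in=.003,tray_medium_in=.003,tray_small_in=.003,sample_bottle=.017,probe=.163,stain_bottle=0,wash_bottle=0,coplin_jar=0,petri_dishes=0,beaker=0,forceps=0)
for n,z in Z.items():
    P={}
    for cam in("top","scene"):
        r=arm.place_of(cam,n)
        for q in r[:2]:
            print(n,cam,round(q["conf"],2),px(q["point"]).round(1),at_z(cam,px(q["point"]),z).round(4))
E
```

```text
{'clock': 0.0, 'joints': array([-1.38561136,  0.43523421,  0.02490761,  1.57409777, -0.01161739,
        1.13398017, -0.07508446]), 'dq': array([-2.94277745e-04, -3.62174925e-04, -5.35655494e-04,  1.05798152e-04,
       -1.39059516e-04,  2.77795652e-05, -4.35188319e-05]), 'joint_efforts': array([-6.82070113e-04, -6.67871475e+01,  9.84861664e-01, -3.14440727e+01,
       -6.03369623e-02,  4.36184846e-02,  1.79724375e-04]), 'position': array([0.17724911, 0.59875165, 0.191737  ]), 'ee_rot': array([-4.50478642e-01, -3.10899885e+00,  2.46619566e-03]), 'force': array([-0.04064454,  0.26751919, -0.74959379]), 'ft_torque': array([-0.00252545,  0.06541827, -0.01756055]), 'gripper_force': 0.0, 'width': 1.0007093920920962}
[[ 0.0195 -0.9874  0.1571  0.3886]
 [-0.9996 -0.0225 -0.0174  0.0361]
 [ 0.0207 -0.1567 -0.9874  1.4368]
 [ 0.      0.      0.      1.    ]] [[443.5676   0.     256.2802]
 [  0.     443.5676 192.7495]
 [  0.       0.       1.    ]]
[[ 0.0257  0.668  -0.7437  1.3874]
 [ 0.9996 -0.0125  0.0233 -0.0044]
 [ 0.0062 -0.7441 -0.6681  0.856 ]
 [ 0.      0.      0.      1.    ]]
heater
[... 1317 characters left out ...]
1  0.    ]
coplin_jar top 0.71 [378.7 195.9] [ 0.6158 -0.3928  0.    ]
coplin_jar top 0.71 [222.8 201.9] [0.5844 0.1194 0.    ]
coplin_jar scene 0.67 [112.5 234.3] [ 0.6151 -0.403   0.    ]
petri_dishes top 0.7 [118.9 241. ] [0.4506 0.448  0.    ]
petri_dishes scene 0.87 [389.1 194.4] [0.457  0.4623 0.    ]
beaker top 0.97 [120.  194.9] [0.5999 0.4545 0.    ]
beaker top 0.61 [333.5 211.2] [ 0.5619 -0.243   0.    ]
beaker scene 0.58 [399.8 227.1] [0.6033 0.4534 0.    ]
beaker scene 0.49 [276.8 192.4] [ 0.4403  0.0923 -0.    ]
forceps top 0.71 [234.1 195.8] [0.6054 0.0832 0.    ]
forceps top 0.44 [330.  262.6] [ 0.3955 -0.2303  0.    ]
forceps scene 0.63 [178.4 182.9] [ 0.386  -0.2385  0.    ]
```

View pics/top.png

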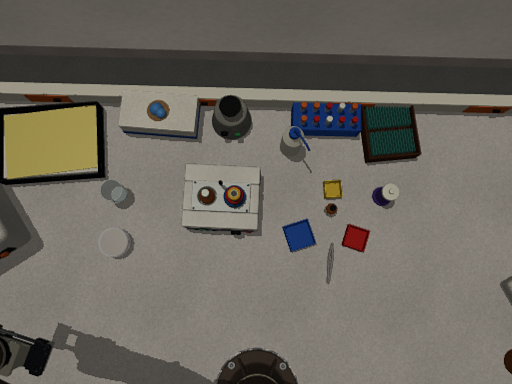

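View pics/scene.png

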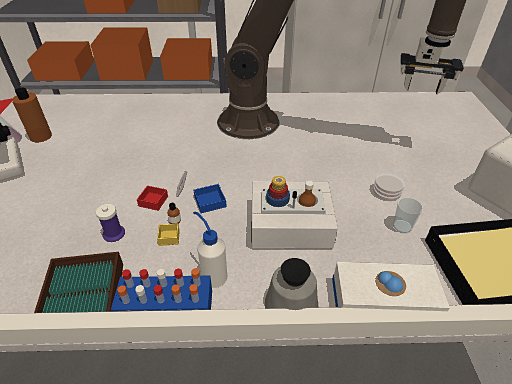

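The top view shows the heater at about (221,198), nested sleeves at (234,196), sample bottle at (206,196), blue tray at (299,235), red at (356,238) and yellow at (333,190). The scene view agrees: sleeves at (278,190), and the wash bottle at (212,255) behind the trays. I'll refine trays and heater, then plan the first move.

```bash
cat >> h.py <<'E'
def delta(p,yaw_y=None):
    """tool-frame shift (m) to world point p, and twist (deg) to bring tool y along world angle yaw_y (mod 180)"""
    s=arm.observe();M=R.from_rotvec(s["ee_rot"]).as_matrix()
    t=M.T@(np.array(p)-s["position"]);tw=None
    if yaw_y is not None:
        a=np.arctan2(M[1,1],M[0,1]);d=(yaw_y-a+np.pi/2)%np.pi-np.pi/2;tw=-np.degrees(d)
    return t,tw
E
python3 - <<'E'
from h import *
np.set_printoptions(precision=4,suppress=True)
s=arm.observe();M=R.from_rotvec(s["ee_rot"]).as_matrix();print(M)
T=np.array(arm.calibration("wrist")["T"]);print("cam in tcp\n",M.T@T[:3,:3],M.T@(T[:3,3]-s["position"]),arm.calibration("wrist")["K"][0])
arm.get_image("top")
for n in ("tray_large","tray_medium","tray_small","heater"):
    r=arm.regions_of("top",n)
    for q in r[:1]:
        m=q["region"].astype(np.uint8);ys,xs=np.nonzero(m)
        pts=np.c_[xs,ys].astype(float)
        w=np.array([at_z("top",p,.1 if n=="heater" else .03)[:2] for p in pts])
        rect=cv2.minAreaRect((w*1000).astype(np.float32));print(n,round(q["conf"],2),len(xs),w.mean(0),rect)
print(delta((.53,.07,.40),0.0))
E
```

```text
[[-0.9588  0.284   0.    ]
 [ 0.284   0.9588  0.    ]
 [-0.      0.     -1.    ]]
cam in tcp
 [[ 0.0004 -0.9561 -0.2929]
 [ 1.     -0.      0.0014]
 [-0.0014 -0.2929  0.9561]] [ 0.0773 -0.0001 -0.1931] [278.0474   0.     258.2721]
tray_large 0.89 701 [ 0.481  -0.1258] ((481.5928649902344, -126.80857849121094), (84.66832733154297, 85.78136444091797), 19.107648849487305)
tray_medium 0.94 520 [ 0.476  -0.3059] ((475.5499267578125, -305.9381103515625), (74.18763732910156, 71.93199157714844), 72.64313507080078)
tray_small 0.61 313 [ 0.6331 -0.2332] ((631.9979248046875, -233.24974060058594), (55.64452362060547, 59.013851165771484), 1.343361735343933)
heater 0.69 752 [ 0.4773 -0.1172] ((476.4559631347656, -118.54049682617188), (85.47740173339844, 84.74594116210938), 17.051572799682617)
(array([-0.4883, -0.4074, -0.2074]), np.float64(73.50824583379662))
```

move_arm:
  motion:
    - {"tz":-0.046}
    - {"tz":-0.046}
    - {"tz":-0.046}
    - {"tx":-0.0387,"ty":-0.028}
    - {"tx":-0.0387,"ty":-0.028}
    - {"tx":-0.0387,"ty":-0.028}
    - {"tx":-0.0387,"ty":-0.028}
    - {"tx":-0.0387,"ty":-0.028}
    - {"tx":-0.0387,"ty":-0.028}
    - {"tx":-0.0387,"ty":-0.028}
    - {"tx":-0.0387,"ty":-0.028}
    - {"tx":-0.0387,"ty":-0.028}
  gripper: -1

```text
invalid input
```

move_arm:
  motion:
    - {"tx":-0.0387,"ty":-0.028}
    - {"tx":-0.0387,"ty":-0.028}
    - {"tx":-0.0387,"ty":-0.028}
    - {"tx":-0.0387,"ty":-0.028}
    - {"tx":-0.0387,"ty":-0.028}
    - {"twist":0.0908}
    - {"twist":0.0908}
    - {"twist":0.0908}
    - {"twist":0.0908}
    - {"twist":0.0908}
    - {"twist":0.0908}
    - {"twist":0.0908}

```text
invalid input
```

move_arm:
  motion:
    - {"twist":0.0908}
    - {"twist":0.0908}
    - {}
    - {}
    - {}

```text
invalid input
```

Run:
```python
from h import *
np.set_printoptions(precision=4,suppress=True)
s=arm.observe();print(s["clock"],s["position"],s["joints"],delta((.585,.07,.33),0.0))
a=arm.get_image("wrist");cv2.imwrite("pics/w1.png",a[:,:,::-1])
for n,z in dict(sleeve_small_collar=.165,sleeve_medium_collar=.141,sleeve_large_collar=.117,sleeve_small=.053,probe=.163,heater=0,sample_bottle=.017).items():
    for q in arm.place_of("wrist",n)[:2]: print(n,round(q["conf"],2),px(q["point"]).round(1),at_z("wrist",px(q["point"]),z))
for n,z in dict(sleeve_small=.177,sleeve_medium=.153,sleeve_large=.129).items():
    for q in arm.regions_of("wrist",n)[:1]: print(n,round(q["conf"],2),q["region"].sum(),px(q["point"]).round(1),at_z("wrist",px(q["point"]),z))
```

```text
1.65 [0.1774 0.5993 0.1925] [-1.3856  0.4345  0.025   1.5732 -0.0116  1.134  -0.0751] (array([-0.5411, -0.3918, -0.1374]), np.float64(73.50824583379662))
```

View pics/w1.png

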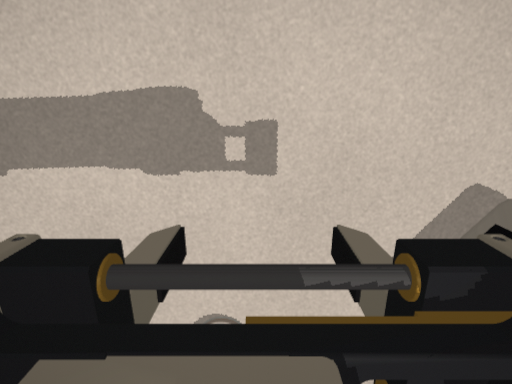

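The wrist picture shows only bench and the open fingers, at (170,250) and (350,250); the arm hasn't moved, since every row needs all four fields.

move_arm:
  motion:
    - {"tx":0,"ty":0,"tz":-0.046,"twist":0}
    - {"tx":0,"ty":0,"tz":-0.046,"twist":0}
    - {"tx":0,"ty":0,"tz":-0.046,"twist":0}
    - {"tx":-0.0387,"ty":-0.028,"tz":0,"twist":0}
    - {"tx":-0.0387,"ty":-0.028,"tz":0,"twist":0}
    - {"tx":-0.0387,"ty":-0.028,"tz":0,"twist":0}
    - {"tx":-0.0387,"ty":-0.028,"tz":0,"twist":0}
    - {"tx":-0.0387,"ty":-0.028,"tz":0,"twist":0}
    - {"tx":-0.0387,"ty":-0.028,"tz":0,"twist":0}
    - {"tx":-0.0387,"ty":-0.028,"tz":0,"twist":0}
    - {"tx":-0.0387,"ty":-0.028,"tz":0,"twist":0}
    - {"tx":-0.0387,"ty":-0.028,"tz":0,"twist":0}
  gripper: -1

```text
clock: 3.4
position: [0.4407, 0.2571, 0.3309]
ee_rot: [0.45, 3.109, 0.001]
force: [1.5, 0.0, 0.5]
width: 1.001
gripper_force: 0.0
```

move_arm:
  motion:
    - {"tx":-0.0387,"ty":-0.028,"tz":0,"twist":0}
    - {"tx":-0.0387,"ty":-0.028,"tz":0,"twist":0}
    - {"tx":-0.0387,"ty":-0.028,"tz":0,"twist":0}
    - {"tx":-0.0387,"ty":-0.028,"tz":0,"twist":0}
    - {"tx":-0.0387,"ty":-0.028,"tz":0,"twist":0}
    - {"tx":0,"ty":0,"tz":0,"twist":0.0908}
    - {"tx":0,"ty":0,"tz":0,"twist":0.0908}
    - {"tx":0,"ty":0,"tz":0,"twist":0.0908}
    - {"tx":0,"ty":0,"tz":0,"twist":0.0908}
    - {"tx":0,"ty":0,"tz":0,"twist":0.0908}
    - {"tx":0,"ty":0,"tz":0,"twist":0.0908}
    - {"tx":0,"ty":0,"tz":0,"twist":0.0908}

```text
clock: 4.6
position: [0.5856, 0.0697, 0.3306]
ee_rot: [-1.891, -2.508, -0.0]
force: [0.6, -0.3, 0.9]
width: 0.997
gripper_force: 0.0
```

move_arm:
  motion:
    - {"tx":0,"ty":0,"tz":0,"twist":0.0908}
    - {"tx":0,"ty":0,"tz":0,"twist":0.0908}
    - {"tx":0,"ty":0,"tz":0,"twist":0}
    - {"tx":0,"ty":0,"tz":0,"twist":0}

```text
clock: 5.0
position: [0.5856, 0.0697, 0.3305]
ee_rot: [2.217, 2.226, -0.0]
force: [0.5, 0.2, -0.0]
width: 1.002
gripper_force: 0.0
```

Run:
```python
from h import *
np.set_printoptions(precision=4,suppress=True)
s=arm.observe();print(s["clock"],s["position"],s["joints"],delta((.585,.07,.33),0.0))
a=arm.get_image("wrist");cv2.imwrite("pics/w2.png",a[:,:,::-1])
for n,z in dict(sleeve_small_collar=.165,sleeve_medium_collar=.141,sleeve_large_collar=.117,probe=.163,heater=0).items():
    for q in arm.place_of("wrist",n)[:1]: print(n,round(q["conf"],2),px(q["point"]).round(1),at_z("wrist",px(q["point"]),z))
for n,z in dict(sleeve_small=.177,sleeve_medium=.153,sleeve_large=.129).items():
    for q in arm.regions_of("wrist",n)[:1]: print(n,round(q["conf"],2),q["region"].sum(),px(q["point"]).round(1),at_z("wrist",px(q["point"]),z))
```

```text
5.0 [0.5856 0.0697 0.3305] [-0.6802  0.3285  0.6702  1.4729 -0.2044  1.411   0.0001] (array([ 0.0003, -0.0006,  0.0005]), np.float64(0.21441883434016537))
sleeve_small_collar 0.95 [259. 165.] [0.5887 0.0775 0.165 ]
sleeve_medium_collar 0.96 [260.4 158.9] [0.5907 0.0813 0.141 ]
sleeve_large_collar 0.64 [256.8 156.9] [0.5857 0.08   0.117 ]
probe 0.58 [288.2 132.1] [0.6258 0.1194 0.163 ]
heater 0.91 [259.1 122.5] [0.5894 0.1235 0.    ]
sleeve_small 0.75 705 [258.3 162.8] [0.5879 0.0825 0.177 ]
sleeve_medium 0.32 744 [259.1 162.2] [0.589  0.0788 0.153 ]
sleeve_large 0.61 400 [256.8 141. ] [0.5858 0.1044 0.129 ]
```

View pics/w2.png

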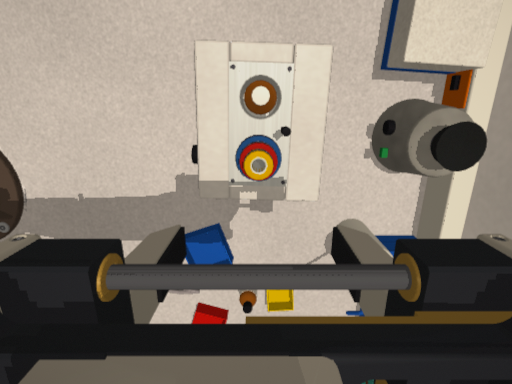

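Wrist view: sleeves at (259,162) (yellow collar centre ≈ (258,166)), bottle (261,96), probe (286,131), with the heater almost square to the axes. I'll fit the collar outlines with their known sizes.

```bash
cat >> h.py <<'E'
from scipy.optimize import minimize
HSV=dict(small=((20,120,80),(35,255,255)),medium=((0,150,60),(8,255,255)),large=((98,130,50),(122,255,255)))
def cmask(im,k):
    h=cv2.cvtColor(im,cv2.COLOR_RGB2HSV);m=cv2.inRange(h,HSV[k][0],HSV[k][1])
    if k=="medium": m|=cv2.inRange(h,(172,150,60),(180,255,255))
    return m
def comp(m,near):
    n,l,st,c=cv2.connectedComponentsWithStats(m)
    ok=[i for i in range(1,n) if st[i,4]>60];i=min(ok,key=lambda i:np.hypot(*(c[i]-near)));return (l==i).astype(np.uint8)
def fit_hull(cam,mask,pts_of,x0,extra=None):
    """fit parameters so that the hull of projected model points covers mask (IoU of hulls)"""
    c=arm.calibration(cam);K=np.array(c["K"]);Ti=np.linalg.inv(np.array(c["T"]))
    hull=cv2.convexHull(np.argwhere(mask>0)[:,::-1].astype(np.float32)+0.0)
    S=8
    A=np.zeros((384*S//1,512*S//1),np.uint8)
    x,y,w,h=cv2.boundingRect(hull.astype(int));x-=25;y-=25;w+=50;h+=50
    def draw(p):
        B=np.zeros((h*S,w*S),np.uint8);cv2.fillConvexPoly(B,((p-[x,y]+.5)*S).astype(np.int32),1);return B
    A=cv2.resize(mask[y:y+h,x:x+w],None,fx=S,fy=S,interpolation=cv2.INTER_NEAREST)
    hm=draw(hull[:,0]);ax=A.shape[0];hm=hm|A[:h*S,:w*S]
    def f(q):
        X=pts_of(q);u=(K@(Ti[:3,:3]@X.T+Ti[:3,3:])).T;u=(u[:,:2]/u[:,2:]).astype(np.float32)
        B=draw(cv2.convexHull(u)[:,0]);return 1-(B&hm).sum()/(B|hm).sum()
    r=minimize(f,x0,method="Nelder-Mead",options=dict(initial_simplex=np.array([x0]+[np.array(x0)+d for d in np.diag([.01]*2+[.1]*(len(x0)-2))])))
    return r.x,1-r.fun
def cyl(r,z0,z1):
    t=np.linspace(0,2*np.pi,60,endpoint=False);c=np.c_[np.cos(t),np.sin(t)]*r
    return lambda q:np.r_[np.c_[c+q[:2],0*t+z0],np.c_[c+q[:2],0*t+z1]]
def sq(w,z0,z1):
    def g(q):
        a=q[2];M=np.array([[np.cos(a),-np.sin(a)],[np.sin(a),np.cos(a)]]);c=np.array([[1,1],[1,-1],[-1,-1],[-1,1]])*w/2@M.T+q[:2]
        return np.r_[np.c_[c,[z0]*4],np.c_[c,[z1]*4]]
    return g
E
python3 - <<'E'
from h import *
np.set_printoptions(precision=4,suppress=True)
im=arm.get_image("wrist")
g=np.array([.588,.079])
for k,r,z0,z1 in(("small",.019,.153,.177),("medium",.026,.129,.153),("large",.033,.105,.129)):
    m=cmask(im,k);
    c=proj("wrist",[*g,(z0+z1)/2]);m=comp(m,c)
    print(k,m.sum(),fit_hull("wrist",m,cyl(r,z0,z1),g))
it=arm.get_image("top")
for k,w,g in(("small",.056,(.632,-.233,0)),("medium",.070,(.4755,-.306,.35)),("large",.084,(.4815,-.127,.33))):
    m=comp(cmask(it,k),proj("top",[*g[:2],.015]));print(k,"tray top",m.sum(),fit_hull("top",m,sq(w,0,.03),g))
isc=arm.get_image("scene")
for k,w,g in(("small",.056,(.632,-.233,0)),("medium",.070,(.4755,-.306,.35)),("large",.084,(.4815,-.127,.33))):
    m=comp(cmask(isc,k),proj("scene",[*g[:2],.015]));print(k,"tray scene",m.sum(),fit_hull("scene",m,sq(w,0,.03),g))
E
```

```text
small 473 (array([0.5875, 0.0795]), np.float64(0.9011656341701989))
medium 368 (array([0.5875, 0.0795]), np.float64(0.8967911908020104))
large 335 (array([0.5877, 0.0788]), np.float64(0.7959209722564117))
small tray top 323 (array([ 0.6337, -0.2368,  0.0591]), np.float64(0.9453706988293721))
medium tray top 508 (array([ 0.4765, -0.3093, -0.3085]), np.float64(0.9506828312654382))
large tray top 684 (array([ 0.4815, -0.1276,  0.3334]), np.float64(0.9456055333774523))
small tray scene 437 (array([ 0.6306, -0.236 ,  0.1073]), np.float64(0.9603022635574096))
medium tray scene 537 (array([ 0.4739, -0.3086,  1.2643]), np.float64(0.9660818059901654))
large tray scene 659 (array([ 0.4783, -0.1265,  0.3178]), np.float64(0.96352645520614))
```

move_arm:
  motion:
    - {"tx":0.0098,"ty":0.002,"tz":0,"twist":-0.0024}
    - {"tx":0,"ty":0,"tz":0.04,"twist":0}
    - {"tx":0,"ty":0,"tz":0.04,"twist":0}
    - {"tx":0,"ty":0,"tz":0.04,"twist":0}
    - {"tx":0,"ty":0,"tz":0.03,"twist":0}
    - {"tx":0,"ty":0,"tz":0.015,"twist":0}
    - {"tx":0,"ty":0,"tz":0.0085,"twist":0}
    - {"tx":0,"ty":0,"tz":0,"twist":0}

```text
clock: 6.4
position: [0.5873, 0.0799, 0.1562]
ee_rot: [-2.217, -2.225, 0.002]
force: [-0.2, -0.3, 0.8]
width: 1.002
gripper_force: 0.0
```

move_arm:
  motion:
    - {"tx":0,"ty":0,"tz":0,"twist":0}
    - {"tx":0,"ty":0,"tz":0,"twist":0}
    - {"tx":0,"ty":0,"tz":0,"twist":0}
    - {"tx":0,"ty":0,"tz":0,"twist":0}
    - {"tx":0,"ty":0,"tz":0,"twist":0}
    - {"tx":0,"ty":0,"tz":0,"twist":0}
    - {"tx":0,"ty":0,"tz":0,"twist":0}
    - {"tx":0,"ty":0,"tz":0,"twist":0}
  gripper: 1
  squeeze: 30

```text
clock: 7.2
position: [0.5876, 0.0794, 0.157]
ee_rot: [-2.218, -2.225, 0.0]
force: [0.3, -0.6, -1.2]
width: 0.352
gripper_force: 0.0
```

Run:
```python
from h import *
s=arm.observe();print(s["clock"],s["width"],s["gripper_force"],s["force"])
a=arm.get_image("scene");x,y=proj("scene",[.5876,.0795,.16]);x,y=int(x),int(y);cv2.imwrite("pics/s2.png",cv2.resize(a[y-50:y+45,x-60:x+60,::-1],None,fx=6,fy=6,interpolation=cv2.INTER_CUBIC))
s=arm.observe();print(s["clock"],s["width"],s["gripper_force"],s["force"])
```

```text
7.2 0.3524822697533406 0.0 [ 0.26796958 -0.57055505 -1.18948495]
7.25 0.3035826251131822 0.0 [0.28309593 0.38856437 0.22875065]
```

View pics/s2.png

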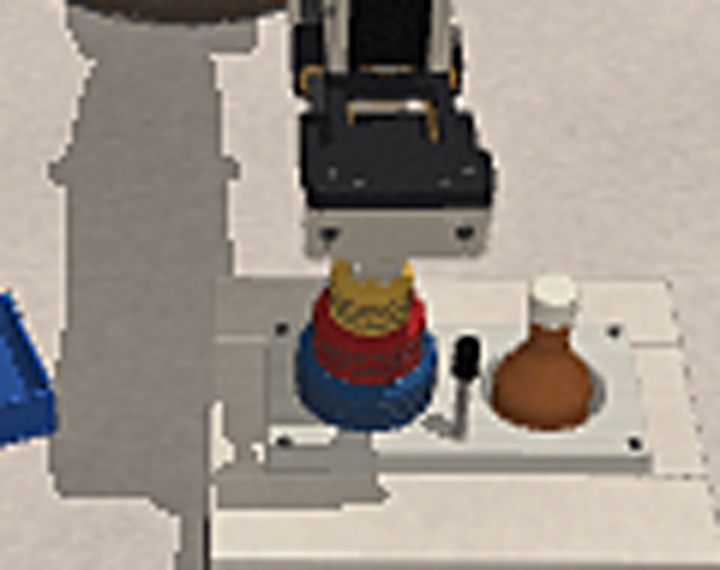

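The crop shows the gripper body over the sleeves, with the finger tip (380,275) apparently around the top of the yellow collar (370,295). Fingers were still closing, so I'll let them finish.

move_arm:
  motion:
    - {"tx":0,"ty":0,"tz":0,"twist":0}
    - {"tx":0,"ty":0,"tz":0,"twist":0}
    - {"tx":0,"ty":0,"tz":0,"twist":0}
    - {"tx":0,"ty":0,"tz":0,"twist":0}

```text
clock: 7.65
position: [0.5876, 0.0794, 0.157]
ee_rot: [2.218, 2.225, 0.0]
force: [-0.3, 0.3, -0.4]
width: 0.006
gripper_force: 0.0
```

Run:
```python
from h import *
s=arm.observe();print(s["clock"],s["width"],s["gripper_force"],s["force"],s["position"])
a=arm.get_image("scene");x,y=proj("scene",[.5876,.0795,.16]);print(x,y,proj("scene",[.6066,.0795,.157]),proj("scene",[.6066,.0795,.177]));x,y=int(x),int(y);b=arm.get_image("wrist")
A=cv2.resize(a[y-30:y+30,x-40:x+40,::-1],(400,300),interpolation=cv2.INTER_CUBIC)
B=cv2.resize(b[90:390,100:420,::-1],(320,300));cv2.imwrite("pics/s3.png",np.hstack([A,B]))
```

```text
7.65 0.005825490176540214 0.0 [-0.33616357  0.31169581 -0.3790412 ] [0.58763928 0.07939583 0.15704434]
277.99376775819275 185.12151781109628 [278.41495523 190.5442946 ] [278.74382589 184.98137722]
```

View pics/s3.png

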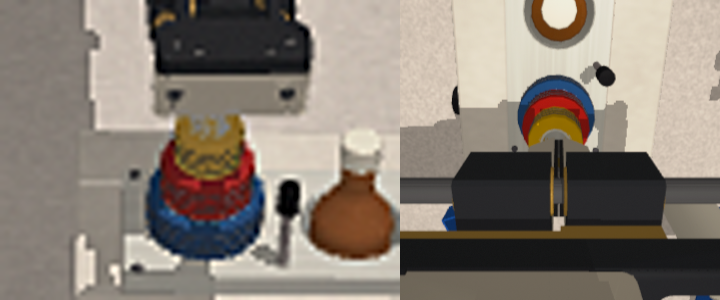

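The left crop (scene) shows the shut fingertip ending at the top of the yellow collar (205,125). In the wrist crop the tip is at full-image row ~230, where nominal TCP would be at row ~215. So the real tips sit roughly 25 mm short of the nominal TCP. I'll reopen part-way, go lower in steps, and test the grip by width: 0.41 means the small collar, 0.57 the medium.

move_arm:
  motion:
    - {"tx":0,"ty":0,"tz":0,"twist":0}
    - {"tx":0,"ty":0,"tz":0,"twist":0}
    - {"tx":0,"ty":0,"tz":0,"twist":0}
    - {"tx":0,"ty":0,"tz":0,"twist":0}
    - {"tx":0,"ty":0,"tz":0,"twist":0}
    - {"tx":0,"ty":0,"tz":0,"twist":0}
    - {"tx":0,"ty":0,"tz":0,"twist":0}
    - {"tx":0,"ty":0,"tz":0,"twist":0}
  gripper: -0.4

```text
clock: 8.55
position: [0.5877, 0.0794, 0.157]
ee_rot: [2.218, 2.225, 0.0]
force: [0.5, -0.4, 1.0]
width: 0.652
gripper_force: 0.0
```

move_arm:
  motion:
    - {"tx":0,"ty":0,"tz":0.006,"twist":0}
    - {"tx":0,"ty":0,"tz":0.006,"twist":0}
    - {"tx":0,"ty":0,"tz":0.005,"twist":0}
    - {"tx":0,"ty":0,"tz":0,"twist":0}

```text
clock: 8.95
position: [0.5869, 0.0794, 0.1389]
ee_rot: [-2.217, -2.224, 0.002]
force: [0.5, 0.2, -0.5]
width: 0.703
gripper_force: 0.0
```

move_arm:
  motion:
    - {"tx":0,"ty":0,"tz":0,"twist":0}
    - {"tx":0,"ty":0,"tz":0,"twist":0}
    - {"tx":0,"ty":0,"tz":0,"twist":0}
    - {"tx":0,"ty":0,"tz":0,"twist":0}
    - {"tx":0,"ty":0,"tz":0,"twist":0}
    - {"tx":0,"ty":0,"tz":0,"twist":0}
  gripper: 1

```text
clock: 9.55
position: [0.5866, 0.0794, 0.1402]
ee_rot: [-2.217, -2.224, 0.002]
force: [-5.5, 0.7, 5.1]
width: 0.389
gripper_force: 30.0
```

Gripped on the small collar (30 N, width ≈36 mm). Pull it straight up.

move_arm:
  motion:
    - {"tx":0,"ty":0,"tz":-0.004,"twist":0}
    - {"tx":0,"ty":0,"tz":-0.006,"twist":0}
    - {"tx":0,"ty":0,"tz":-0.008,"twist":0}
    - {"tx":0,"ty":0,"tz":-0.01,"twist":0}
    - {"tx":0,"ty":0,"tz":-0.01,"twist":0}

```text
clock: 10.05
position: [0.5872, 0.0794, 0.1786]
ee_rot: [-2.218, -2.224, 0.001]
force: [-1.3, 0.1, -11.5]
width: 0.387
gripper_force: 30.0
```

move_arm:
  motion:
    - {"tx":0,"ty":0,"tz":-0.01,"twist":0}
    - {"tx":0,"ty":0,"tz":-0.01,"twist":0}
    - {"tx":0,"ty":0,"tz":-0.01,"twist":0}
    - {"tx":0,"ty":0,"tz":-0.01,"twist":0}
    - {"tx":0,"ty":0,"tz":-0.012,"twist":0}
    - {"tx":0,"ty":0,"tz":-0.015,"twist":0}
    - {"tx":0,"ty":0,"tz":-0.02,"twist":0}
    - {"tx":0,"ty":0,"tz":-0.01,"twist":0}

```text
clock: 10.85
position: [0.5893, 0.0792, 0.2784]
ee_rot: [2.217, 2.223, 0.006]
force: [0.1, -0.3, -1.4]
width: 0.386
gripper_force: 30.0
```

Run:
```python
from h import *
np.set_printoptions(precision=4,suppress=True)
s=arm.observe();print(s["clock"],s["width"],s["gripper_force"],s["force"],s["position"],delta((.632,-.236,.30)))
a=arm.get_image("scene");c=proj("scene",[.5876,.0795,.20]).astype(int);x,y=c;b=arm.get_image("wrist")
A=cv2.resize(a[y-45:y+45,x-60:x+60,::-1],(400,300),interpolation=cv2.INTER_CUBIC)
B=cv2.resize(b[...,::-1],(400,300));cv2.imwrite("pics/s4.png",np.hstack([A,B]))
```

```text
10.85 0.38629368948017595 29.999387562274933 [ 0.0664 -0.2828 -1.3836] [0.5893 0.0792 0.2784] (array([-0.3153,  0.042 , -0.0217]), None)
```

View pics/s4.png

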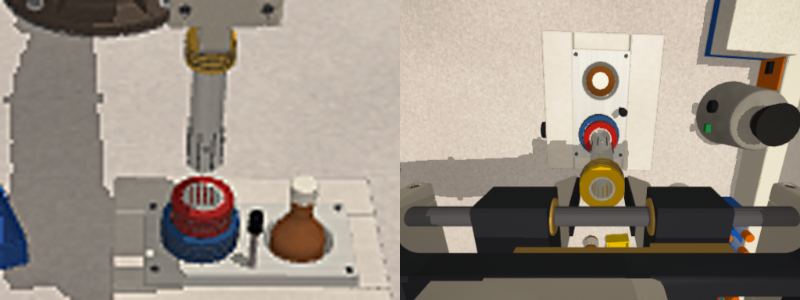

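Small sleeve is out and clear (crop: its lower end at (207,165) above the red collar top (200,185)), force −1.4 N = its weight. Carry it to the yellow tray.

move_arm:
  motion:
    - {"tx":-0.035,"ty":0.005,"tz":0,"twist":0}
    - {"tx":-0.045,"ty":0.006,"tz":0,"twist":0}
    - {"tx":-0.045,"ty":0.006,"tz":0,"twist":0}
    - {"tx":-0.045,"ty":0.006,"tz":0,"twist":0}
    - {"tx":-0.045,"ty":0.006,"tz":0,"twist":0}
    - {"tx":-0.045,"ty":0.006,"tz":0,"twist":0}
    - {"tx":-0.035,"ty":0.006,"tz":0,"twist":0}
    - {"tx":-0.02,"ty":0.002,"tz":0,"twist":0}
    - {"tx":0,"ty":0,"tz":0,"twist":0}
    - {"tx":0,"ty":0,"tz":0,"twist":0}

```text
clock: 11.95
position: [0.6314, -0.2355, 0.2743]
ee_rot: [-2.218, -2.223, 0.0]
force: [-0.2, 0.4, -1.1]
width: 0.388
gripper_force: 30.0
```

Run:
```python
from h import *
np.set_printoptions(precision=4,suppress=True)
s=arm.observe();print(s["clock"],s["gripper_force"],s["force"],s["position"],s["ee_rot"],delta((.632,-.236,.105),0.0))
a=arm.get_image("scene");
m=cmask(a,"small");p=s["position"]
for dz in (.02,.025,.03,.035,.04,.045):
    zt=p[2]+dz
    mm=comp(m,proj("scene",[p[0],p[1],zt-.012]));print(dz,mm.sum(),fit_hull("scene",mm,cyl(.019,zt-.024,zt),p[:2]))
```

```text
11.95 29.999651312828064 [-0.176   0.3525 -1.144 ] [ 0.6314 -0.2355  0.2743] [-2.2184 -2.2231  0.0003] (array([-0.0006,  0.0007,  0.1693]), np.float64(0.12311333772492054))
0.02 95 (array([ 0.6064, -0.2413]), np.float64(0.5659563341613283))
0.025 95 (array([ 0.6133, -0.2391]), np.float64(0.5554914406616657))
0.03 95 (array([ 0.6193, -0.2374]), np.float64(0.5461941098568456))
0.035 95 (array([ 0.6269, -0.2345]), np.float64(0.5373930298896192))
0.04 95 (array([ 0.6335, -0.2323]), np.float64(0.5283179906114736))
0.045 95 (array([ 0.6394, -0.2305]), np.float64(0.5191086617946568))
```

move_arm:
  motion:
    - {"tx":0,"ty":0,"tz":0.03,"twist":0}
    - {"tx":0,"ty":0,"tz":0.04,"twist":0}
    - {"tx":0,"ty":0,"tz":0.04,"twist":0}
    - {"tx":0,"ty":0,"tz":0.035,"twist":0}
    - {"tx":0,"ty":0,"tz":0.02,"twist":0}
    - {"tx":0,"ty":0,"tz":0.007,"twist":0}
    - {"tx":0,"ty":0,"tz":0,"twist":0}
    - {"tx":0,"ty":0,"tz":0,"twist":0}

```text
clock: 12.8
position: [0.6326, -0.2352, 0.1044]
ee_rot: [2.216, 2.225, 0.002]
force: [-0.4, 0.6, -0.7]
width: 0.391
gripper_force: 30.0
```

move_arm:
  motion:
    - {"tx":0,"ty":0,"tz":0.003,"twist":0}
    - {"tx":0,"ty":0,"tz":0.003,"twist":0}
    - {"tx":0,"ty":0,"tz":0.003,"twist":0}
    - {"tx":0,"ty":0,"tz":0,"twist":0}
    - {"tx":0,"ty":0,"tz":0,"twist":0}

```text
clock: 13.3
position: [0.6315, -0.2355, 0.094]
ee_rot: [-2.218, -2.225, 0.0]
force: [0.3, -0.4, -0.9]
width: 0.388
gripper_force: 30.0
```

Run:
```python
from h import *
np.set_printoptions(precision=4,suppress=True)
s=arm.observe();print(s["clock"],s["force"],s["position"])
a=arm.get_image("scene");c=proj("scene",[.632,-.236,.05]).astype(int);x,y=c;b=arm.get_image("wrist")
A=cv2.resize(a[y-45:y+45,x-60:x+60,::-1],(400,300),interpolation=cv2.INTER_CUBIC)
B=cv2.resize(b[...,::-1],(400,300));cv2.imwrite("pics/s5.png",np.hstack([A,B]))
```

```text
13.3 [ 0.3152 -0.4309 -0.9188] [ 0.6315 -0.2355  0.094 ]
```

View pics/s5.png

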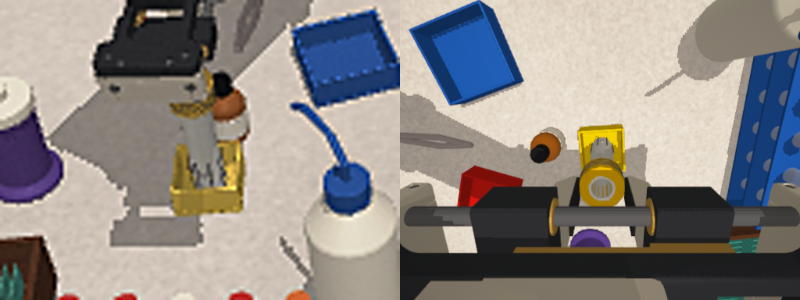

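Sleeve is inside the yellow tray (crop (200,180)), just above the floor. Lower until contact.

move_arm:
  motion:
    - {"tx":0,"ty":0,"tz":0.0015,"twist":0}
    - {"tx":0,"ty":0,"tz":0.0015,"twist":0}
    - {"tx":0,"ty":0,"tz":0,"twist":0}
    - {"tx":0,"ty":0,"tz":0,"twist":0}

```text
clock: 13.8
position: [0.6315, -0.2354, 0.0909]
ee_rot: [-2.218, -2.225, 0.0]
force: [-0.6, 0.4, -1.2]
width: 0.386
gripper_force: 30.0
```

move_arm:
  motion:
    - {"tx":0,"ty":0,"tz":0.0015,"twist":0}
    - {"tx":0,"ty":0,"tz":0,"twist":0}
    - {"tx":0,"ty":0,"tz":0,"twist":0}

```text
clock: 14.1
position: [0.6321, -0.2359, 0.0903]
ee_rot: [2.217, 2.224, 0.001]
force: [0.0, 0.6, 6.4]
width: 0.391
gripper_force: 30.0
```

Touchdown at TCP z 0.0903, right where expected. Release and rise.

move_arm:
  motion:
    - {"tx":0,"ty":0,"tz":0,"twist":0}
    - {"tx":0,"ty":0,"tz":0,"twist":0}
    - {"tx":0,"ty":0,"tz":0,"twist":0}
    - {"tx":0,"ty":0,"tz":0,"twist":0}
    - {"tx":0,"ty":0,"tz":0,"twist":0}
    - {"tx":0,"ty":0,"tz":0,"twist":0}
    - {"tx":0,"ty":0,"tz":0,"twist":0}
    - {"tx":0,"ty":0,"tz":-0.01,"twist":0}
    - {"tx":0,"ty":0,"tz":-0.03,"twist":0}
  gripper: -0.9

```text
clock: 15.0
position: [0.6299, -0.2345, 0.1279]
ee_rot: [-2.215, -2.222, 0.004]
force: [0.7, 0.3, 0.9]
width: 0.949
gripper_force: 0.0
```

move_arm:
  motion:
    - {"tx":0,"ty":0,"tz":-0.045,"twist":0}
    - {"tx":0,"ty":0,"tz":-0.045,"twist":0}
    - {"tx":0,"ty":0,"tz":-0.045,"twist":0}
    - {"tx":0.045,"ty":-0.006,"tz":0,"twist":0}
    - {"tx":0.045,"ty":-0.006,"tz":0,"twist":0}
    - {"tx":0.045,"ty":-0.006,"tz":0,"twist":0}
    - {"tx":0.045,"ty":-0.006,"tz":0,"twist":0}
    - {"tx":0.045,"ty":-0.006,"tz":0,"twist":0}
    - {"tx":0.045,"ty":-0.007,"tz":0,"twist":0}
    - {"tx":0.045,"ty":-0.007,"tz":0,"twist":0}
    - {"tx":0,"ty":0,"tz":0,"twist":0}
    - {"tx":0,"ty":0,"tz":0,"twist":0}

```text
clock: 16.2
position: [0.5865, 0.0807, 0.2651]
ee_rot: [2.215, 2.228, 0.001]
force: [-0.3, -1.0, 0.1]
width: 0.951
gripper_force: 0.0
```

Run:
```python
from h import *
np.set_printoptions(precision=4,suppress=True)
s=arm.observe();print(s["clock"],s["width"],s["force"],s["position"],s["ee_rot"])
im=arm.get_image("wrist");g=np.array([.5876,.0795])
for k,r,z0,z1 in(("medium",.026,.129,.153),("large",.033,.105,.129)):
    for dz in (0,.004):
        m=comp(cmask(im,k),proj("wrist",[*g,(z0+z1)/2]));print(k,dz,m.sum(),fit_hull("wrist",m,cyl(r,z0+dz,z1+dz),g))
it=arm.get_image("top");m=comp(cmask(it,"small"),proj("top",[.632,-.236,.115]));
print(m.sum())
m2=cmask(arm.get_image("scene"),"small");n,l,st,c=cv2.connectedComponentsWithStats(m2);print(st[1:],c[1:],proj("scene",[.632,-.236,.115]),proj("scene",[.632,-.236,.02]))
q=arm.place_of("scene","sleeve_small_collar")[:2];print([(i["conf"],px(i["point"]),at_z("scene",px(i["point"]),.115)) for i in q])
print(delta((.5876,.0795,.112),0.0))
```

```text
16.2 0.9511496334364642 [-0.2886 -0.959   0.1022] [0.5865 0.0807 0.2651] [2.2147 2.2279 0.0008]
medium 0 835 (array([0.5903, 0.0771]), np.float64(0.9055184851217313))
medium 0.004 835 (array([0.5903, 0.0775]), np.float64(0.8843263222740474))
large 0 460 (array([0.5876, 0.0763]), np.float64(0.7178099591815132))
large 0.004 460 (array([0.5876, 0.0762]), np.float64(0.7020533096919065))
255
[[156 202  14  15 125]
 [162 205   1   1   1]
 [161 207   1   1   1]
 [157 223  22  23 305]
 [486 231   1   1   1]
 [472 233   5   1   5]
 [479 232   3   1   3]
 [483 232   1   1   1]
 [459 235   6   1   6]
 [466 234   5   1   5]
 [445 237   6   1   6]
 [452 236   6   1   6]
 [440 238   4   1   4]
 [434 240   1   1   1]] [[162.896  209.344 ]
 [162.     205.    ]
 [161.     207.    ]
 [168.177  235.9541]
 [486.     231.    ]
 [474.     233.    ]
 [480.     232.    ]
 [483.     232.    ]
 [461.5    235.    ]
 [468.     234.    ]
 [447.5    237.    ]
 [454.5    236.    ]
 [441.5    238.    ]
 [434.     240.    ]] [162.5725 209.7274] [167.7146 233.1955]
[(0.67, array([162.304 , 207.7056]), array([ 0.6241, -0.2379,  0.115 ])), (0.23, array([153.8048, 205.5168]), array([ 0.615 , -0.2626,  0.115 ]))]
(array([0.0021, 0.0006, 0.153 ]), np.float64(0.01517696081179975))
```

Small sleeve stands where expected. Now the medium.

move_arm:
  motion:
    - {"tx":-0.002,"ty":0.002,"tz":0.02,"twist":0}
    - {"tx":0,"ty":0,"tz":0.04,"twist":0}
    - {"tx":0,"ty":0,"tz":0.04,"twist":0}
    - {"tx":0,"ty":0,"tz":0.03,"twist":0}
    - {"tx":0,"ty":0,"tz":0.013,"twist":0}
    - {"tx":0,"ty":0,"tz":0.005,"twist":0}
    - {"tx":0,"ty":0,"tz":0.005,"twist":0}
    - {"tx":0,"ty":0,"tz":0,"twist":0}

```text
clock: 17.2
position: [0.5894, 0.0772, 0.1123]
ee_rot: [2.218, 2.224, 0.002]
force: [-0.0, 0.8, 0.1]
width: 0.948
gripper_force: 0.0
```

move_arm:
  motion:
    - {"tx":0,"ty":0,"tz":0,"twist":0}
    - {"tx":0,"ty":0,"tz":0,"twist":0}
    - {"tx":0,"ty":0,"tz":0,"twist":0}
    - {"tx":0,"ty":0,"tz":0,"twist":0}
    - {"tx":0,"ty":0,"tz":0,"twist":0}
    - {"tx":0,"ty":0,"tz":0,"twist":0}
    - {"tx":0,"ty":0,"tz":0,"twist":0}
  gripper: 1
  squeeze: 40

```text
clock: 17.9
position: [0.5884, 0.0774, 0.1116]
ee_rot: [-2.218, -2.225, 0.0]
force: [-2.0, 0.4, 1.7]
width: 0.548
gripper_force: 40.0
```

move_arm:
  motion:
    - {"tx":0,"ty":0,"tz":-0.004,"twist":0}
    - {"tx":0,"ty":0,"tz":-0.006,"twist":0}
    - {"tx":0,"ty":0,"tz":-0.008,"twist":0}
    - {"tx":0,"ty":0,"tz":-0.008,"twist":0}
    - {"tx":0,"ty":0,"tz":-0.008,"twist":0}

```text
clock: 18.4
position: [0.5878, 0.0774, 0.1456]
ee_rot: [-2.217, -2.224, 0.002]
force: [0.8, 0.0, -19.2]
width: 0.549
gripper_force: 39.8
```

move_arm:
  motion:
    - {"tx":0,"ty":0,"tz":-0.01,"twist":0}
    - {"tx":0,"ty":0,"tz":-0.01,"twist":0}
    - {"tx":0,"ty":0,"tz":-0.01,"twist":0}
    - {"tx":0,"ty":0,"tz":-0.01,"twist":0}
    - {"tx":0,"ty":0,"tz":-0.012,"twist":0}
    - {"tx":0,"ty":0,"tz":-0.015,"twist":0}
    - {"tx":0,"ty":0,"tz":-0.02,"twist":0}
    - {"tx":0,"ty":0,"tz":-0.02,"twist":0}
    - {"tx":0,"ty":0,"tz":-0.01,"twist":0}
    - {"tx":0,"ty":0,"tz":0,"twist":0}

```text
clock: 19.4
position: [0.5901, 0.0773, 0.2651]
ee_rot: [2.217, 2.223, 0.006]
force: [0.3, -0.1, -1.5]
width: 0.547
gripper_force: 40.0
```

Run:
```python
from h import *
np.set_printoptions(precision=4,suppress=True)
s=arm.observe();print(s["clock"],s["width"],s["gripper_force"],s["force"],s["position"],s["ee_rot"],delta((.475,-.309,.255),0.0))
a=arm.get_image("scene")
for k in("medium","large"):
    n,l,st,c=cv2.connectedComponentsWithStats(cmask(a,k));print(k,[(list(x),y.round(1)) for x,y in zip(st[1:],c[1:]) if x[4]>80])
p=s["position"];print(proj("scene",[p[0],p[1],p[2]+.0294]),proj("scene",[.588,.079,.117]))
```

```text
19.4 0.5474787549121757 39.97258299146779 [ 0.2862 -0.1051 -1.5173] [0.5901 0.0773 0.2651] [2.2166 2.223  0.0064] (array([-0.386 , -0.1163,  0.0091]), np.float64(0.16549186674689717))
medium [([np.int32(0), np.int32(99), np.int32(13), np.int32(15), np.int32(98)], array([  4.2, 104.1])), ([np.int32(272), np.int32(142), np.int32(20), np.int32(13), np.int32(95)], array([280.8, 148. ])), ([np.int32(137), np.int32(186), np.int32(31), np.int32(24), np.int32(498)], array([151.6, 197. ]))]
large [([np.int32(194), np.int32(184), np.int32(32), np.int32(29), np.int32(659)], array([209.5, 198. ])), ([np.int32(267), np.int32(185), np.int32(23), np.int32(21), np.int32(154)], array([277.5, 197.6])), ([np.int32(193), np.int32(212), np.int32(24), np.int32(33), np.int32(227)], array([208., 233.])), ([np.int32(379), np.int32(272), np.int32(24), np.int32(20), np.int32(98)], array([391.3, 282.3])), ([np.int32(111), np.int32(276), np.int32(101), np.int32(35), np.int32(2114)], array([164.8, 295.3]))]
[279.508  145.3346] [277.1653 196.7285]
```

move_arm:
  motion:
    - {"tx":-0.03,"ty":-0.009,"tz":0,"twist":0}
    - {"tx":-0.045,"ty":-0.0135,"tz":0,"twist":0}
    - {"tx":-0.045,"ty":-0.0135,"tz":0,"twist":0}
    - {"tx":-0.045,"ty":-0.0135,"tz":0,"twist":0}
    - {"tx":-0.045,"ty":-0.0135,"tz":0,"twist":0}
    - {"tx":-0.045,"ty":-0.0135,"tz":0,"twist":0}
    - {"tx":-0.045,"ty":-0.0135,"tz":0,"twist":0}
    - {"tx":-0.045,"ty":-0.0135,"tz":0,"twist":0}
    - {"tx":-0.03,"ty":-0.009,"tz":0,"twist":0}
    - {"tx":-0.011,"ty":-0.004,"tz":0,"twist":0}
    - {"tx":0,"ty":0,"tz":0,"twist":0}
    - {"tx":0,"ty":0,"tz":0,"twist":0}

```text
clock: 20.65
position: [0.4738, -0.3075, 0.2619]
ee_rot: [-2.216, -2.225, -0.001]
force: [0.6, -0.3, -2.1]
width: 0.551
gripper_force: 40.0
```

Run:
```python
from h import *
np.set_printoptions(precision=4,suppress=True)
s=arm.observe();print(s["clock"],s["force"],s["position"],s["ee_rot"],s["joints"],delta((.475,-.308,.0906),0.0))
```

```text
20.65 [ 0.5906 -0.3347 -2.1105] [ 0.4738 -0.3075  0.2619] [-2.2159 -2.2251 -0.0006] [-0.092   0.3369  0.7876  1.6612 -0.2501  1.249   0.7518] (array([-0.0007,  0.0013,  0.1713]), np.float64(0.23848406904254799))
```

move_arm:
  motion:
    - {"tx":0,"ty":0.001,"tz":0.03,"twist":0}
    - {"tx":0,"ty":0,"tz":0.04,"twist":0}
    - {"tx":0,"ty":0,"tz":0.04,"twist":0}
    - {"tx":0,"ty":0,"tz":0.035,"twist":0}
    - {"tx":0,"ty":0,"tz":0.02,"twist":0}
    - {"tx":0,"ty":0,"tz":0.01,"twist":0}
    - {"tx":0,"ty":0,"tz":0.003,"twist":0}
    - {"tx":0,"ty":0,"tz":0.003,"twist":0}
    - {"tx":0,"ty":0,"tz":0,"twist":0}
    - {"tx":0,"ty":0,"tz":0,"twist":0}

```text
clock: 21.65
position: [0.475, -0.3092, 0.0824]
ee_rot: [2.217, 2.224, 0.001]
force: [-0.0, -1.0, -1.4]
width: 0.55
gripper_force: 40.0
```

move_arm:
  motion:
    - {"tx":0,"ty":0,"tz":0.0015,"twist":0}
    - {"tx":0,"ty":0,"tz":0.0015,"twist":0}
    - {"tx":0,"ty":0,"tz":0,"twist":0}
    - {"tx":0,"ty":0,"tz":0,"twist":0}

```text
clock: 22.05
position: [0.4743, -0.3089, 0.0785]
ee_rot: [-2.218, -2.225, -0.0]
force: [-0.6, 0.6, -1.8]
width: 0.551
gripper_force: 40.0
```

move_arm:
  motion:
    - {"tx":0,"ty":0,"tz":0.0015,"twist":0}
    - {"tx":0,"ty":0,"tz":0,"twist":0}
    - {"tx":0,"ty":0,"tz":0,"twist":0}

```text
clock: 22.35
position: [0.4743, -0.3089, 0.077]
ee_rot: [-2.218, -2.225, 0.0]
force: [0.1, 0.4, -2.1]
width: 0.55
gripper_force: 40.0
```

move_arm:
  motion:
    - {"tx":0,"ty":0,"tz":0.001,"twist":0}
    - {"tx":0,"ty":0,"tz":0,"twist":0}
    - {"tx":0,"ty":0,"tz":0,"twist":0}

```text
clock: 22.65
position: [0.4744, -0.3095, 0.0767]
ee_rot: [2.218, 2.224, 0.0]
force: [-1.6, 0.3, 6.6]
width: 0.552
gripper_force: 40.1
```

Touchdown. Release, rise, return over the heater.

move_arm:
  motion:
    - {"tx":0,"ty":0,"tz":0,"twist":0}
    - {"tx":0,"ty":0,"tz":0,"twist":0}
    - {"tx":0,"ty":0,"tz":0,"twist":0}
    - {"tx":0,"ty":0,"tz":0,"twist":0}
    - {"tx":0,"ty":0,"tz":0,"twist":0}
    - {"tx":0,"ty":0,"tz":0,"twist":0}
    - {"tx":0,"ty":0,"tz":-0.01,"twist":0}
    - {"tx":0,"ty":0,"tz":-0.03,"twist":0}
    - {"tx":0,"ty":0,"tz":-0.045,"twist":0}
    - {"tx":0,"ty":0,"tz":-0.045,"twist":0}
    - {"tx":0,"ty":0,"tz":-0.045,"twist":0}
    - {"tx":0,"ty":0,"tz":-0.01,"twist":0}
  gripper: -1

```text
clock: 23.85
position: [0.4757, -0.311, 0.2668]
ee_rot: [2.214, 2.219, 0.004]
force: [0.5, -0.2, -0.0]
width: 0.998
gripper_force: 0.0
```

move_arm:
  motion:
    - {"tx":0.043,"ty":0.0125,"tz":0,"twist":0}
    - {"tx":0.043,"ty":0.0125,"tz":0,"twist":0}
    - {"tx":0.043,"ty":0.0125,"tz":0,"twist":0}
    - {"tx":0.043,"ty":0.0125,"tz":0,"twist":0}
    - {"tx":0.043,"ty":0.0125,"tz":0,"twist":0}
    - {"tx":0.043,"ty":0.0125,"tz":0,"twist":0}
    - {"tx":0.043,"ty":0.0125,"tz":0,"twist":0}
    - {"tx":0.043,"ty":0.0125,"tz":0,"twist":0}
    - {"tx":0.043,"ty":0.0125,"tz":0,"twist":0}
    - {"tx":0,"ty":0,"tz":0,"twist":0}
    - {"tx":0,"ty":0,"tz":0,"twist":0}

```text
clock: 24.95
position: [0.5854, 0.0795, 0.2605]
ee_rot: [-2.215, -2.228, 0.002]
force: [-0.2, -0.5, -0.8]
width: 1.001
gripper_force: 0.0
```

Run:
```python
from h import *
np.set_printoptions(precision=4,suppress=True)
s=arm.observe();print(s["clock"],s["width"],s["force"],s["position"],s["ee_rot"])
im=arm.get_image("wrist");g=np.array([.5885,.0785])
m=comp(cmask(im,"large"),proj("wrist",[*g,.117]));print(m.sum())
for dz in (0,.004): print(dz,fit_hull("wrist",m,cyl(.033,.105+dz,.129+dz),g))
a=arm.get_image("scene");t=arm.get_image("top")
q=arm.place_of("wrist","probe")[:1];print([(i["conf"],at_z("wrist",px(i["point"]),.163)) for i in q])
x,y=proj("scene",[.53,-.27,.06]).astype(int)
A=cv2.resize(a[y-45:y+45,x-60:x+60,::-1],(400,300),interpolation=cv2.INTER_CUBIC)
B=cv2.resize(im[...,::-1],(400,300));cv2.imwrite("pics/s6.png",np.hstack([A,B]))
```

```text
24.95 1.0005969487760513 [-0.1882 -0.4917 -0.7733] [0.5854 0.0795 0.2605] [-2.2152 -2.2276  0.002 ]
762
0 (array([0.5874, 0.0763]), np.float64(0.9140683920456377))
0.004 (array([0.5876, 0.0765]), np.float64(0.8932299376980403))
[(0.9, array([0.6211, 0.1209, 0.163 ]))]
```

View pics/s6.png

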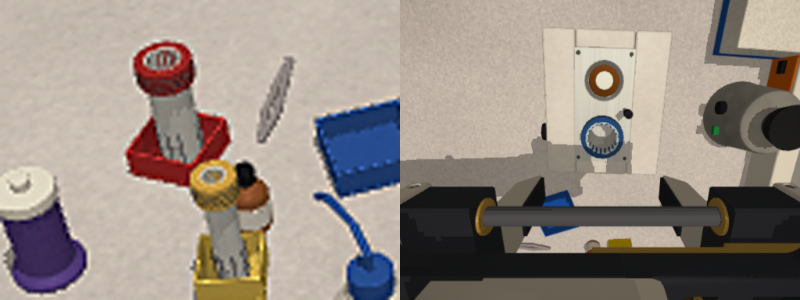

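Both sleeves stand in their trays (red collar (163,60), yellow (215,180) in the crop); the blue sleeve alone remains in the block. Now I'll turn 38° so that the gripper's body clears the probe, then grip the large collar.

move_arm:
  motion:
    - {"tx":-0.0015,"ty":0.0024,"tz":0,"twist":0}
    - {"tx":0,"ty":0,"tz":0,"twist":0.085}
    - {"tx":0,"ty":0,"tz":0,"twist":0.085}
    - {"tx":0,"ty":0,"tz":0,"twist":0.085}
    - {"tx":0,"ty":0,"tz":0,"twist":0.085}
    - {"tx":0,"ty":0,"tz":0,"twist":0.085}
    - {"tx":0,"ty":0,"tz":0.04,"twist":0}
    - {"tx":0,"ty":0,"tz":0.04,"twist":0}
    - {"tx":0,"ty":0,"tz":0.04,"twist":0}
    - {"tx":0,"ty":0,"tz":0.03,"twist":0}
    - {"tx":0,"ty":0,"tz":0,"twist":0}
    - {"tx":0,"ty":0,"tz":0,"twist":0}

```text
clock: 26.35
position: [0.5884, 0.0761, 0.1118]
ee_rot: [2.825, 1.374, -0.0]
force: [0.6, -1.6, 0.7]
width: 1.005
gripper_force: 0.0
```

Run:
```python
from h import *
np.set_printoptions(precision=4,suppress=True)
s=arm.observe();print(s["clock"],s["force"],s["position"],s["ee_rot"],delta((.5878,.078,.082),np.radians(-38)))
```

```text
26.35 [ 0.6275 -1.6219  0.7397] [0.5884 0.0761 0.1118] [ 2.825   1.3736 -0.0001] (array([ 0.0011, -0.0017,  0.0298]), np.float64(-0.1405929875145878))
```

move_arm:
  motion:
    - {"tx":0.001,"ty":-0.0015,"tz":0.01,"twist":0}
    - {"tx":0,"ty":0,"tz":0.01,"twist":0}
    - {"tx":0,"ty":0,"tz":0.004,"twist":0}
    - {"tx":0,"ty":0,"tz":0.003,"twist":0}
    - {"tx":0,"ty":0,"tz":0.002,"twist":0}
    - {"tx":0,"ty":0,"tz":0,"twist":0}

```text
clock: 26.95
position: [0.5875, 0.0786, 0.082]
ee_rot: [-2.825, -1.375, 0.0]
force: [0.2, 0.2, 0.4]
width: 1.001
gripper_force: 0.0
```

move_arm:
  motion:
    - {"tx":0,"ty":0,"tz":0,"twist":0}
    - {"tx":0,"ty":0,"tz":0,"twist":0}
    - {"tx":0,"ty":0,"tz":0,"twist":0}
    - {"tx":0,"ty":0,"tz":0,"twist":0}
    - {"tx":0,"ty":0,"tz":0,"twist":0}
    - {"tx":0,"ty":0,"tz":0,"twist":0}
  gripper: 1
  squeeze: 60

```text
clock: 27.55
position: [0.5869, 0.079, 0.0817]
ee_rot: [-2.824, -1.375, 0.001]
force: [-1.9, 2.5, -1.7]
width: 0.705
gripper_force: 60.0
```

move_arm:
  motion:
    - {"tx":0,"ty":0,"tz":-0.003,"twist":0}
    - {"tx":0,"ty":0,"tz":-0.005,"twist":0}
    - {"tx":0,"ty":0,"tz":-0.007,"twist":0}
    - {"tx":0,"ty":0,"tz":-0.008,"twist":0}
    - {"tx":0,"ty":0,"tz":-0.008,"twist":0}

```text
clock: 28.05
position: [0.5856, 0.0784, 0.1115]
ee_rot: [-2.824, -1.375, 0.006]
force: [1.8, -0.1, -27.6]
width: 0.705
gripper_force: 59.9
```

move_arm:
  motion:
    - {"tx":0,"ty":0,"tz":-0.008,"twist":0}
    - {"tx":0,"ty":0,"tz":-0.008,"twist":0}
    - {"tx":0,"ty":0,"tz":-0.01,"twist":0}
    - {"tx":0,"ty":0,"tz":-0.01,"twist":0}
    - {"tx":0,"ty":0,"tz":-0.015,"twist":0}
    - {"tx":0,"ty":0,"tz":-0.02,"twist":0}
    - {"tx":0,"ty":0,"tz":-0.02,"twist":0}
    - {"tx":0,"ty":0,"tz":-0.01,"twist":0}
    - {"tx":0,"ty":0,"tz":0,"twist":0}
    - {"tx":0,"ty":0,"tz":0,"twist":0}

```text
clock: 29.05
position: [0.5874, 0.0787, 0.2141]
ee_rot: [-2.824, -1.375, -0.001]
force: [0.4, 0.6, -2.8]
width: 0.702
gripper_force: 60.0
```

Run:
```python
from h import *
np.set_printoptions(precision=4,suppress=True)
s=arm.observe();print(s["clock"],s["gripper_force"],s["force"],s["position"],s["ee_rot"],delta((.480,-.127,.21)))
a=arm.get_image("scene");p=s["position"]
n,l,st,c=cv2.connectedComponentsWithStats(cmask(a,"large"));print([(st[i].tolist(),c[i].round(1)) for i in range(1,n) if st[i,4]>80]);print(proj("scene",[p[0],p[1],p[2]+.0353]))
```

```text
29.05 59.97907913289964 [ 0.3683  0.6358 -2.8484] [0.5874 0.0787 0.2141] [-2.8242 -1.3754 -0.0007] (array([-0.2282,  0.0423,  0.0039]), None)
[([276, 149, 16, 17, 89], array([285.1, 159.1])), ([194, 184, 32, 29, 659], array([209.5, 198. ])), ([193, 212, 24, 33, 227], array([208., 233.])), ([379, 272, 24, 20, 94], array([391.3, 282.4])), ([111, 276, 101, 35, 2113], array([164.8, 295.3]))]
[279.1759 159.0592]
```

move_arm:
  motion:
    - {"tx":-0.03,"ty":0.0055,"tz":0,"twist":0}
    - {"tx":-0.042,"ty":0.008,"tz":0,"twist":0}
    - {"tx":-0.042,"ty":0.008,"tz":0,"twist":0}
    - {"tx":-0.042,"ty":0.008,"tz":0,"twist":0}
    - {"tx":-0.042,"ty":0.0075,"tz":0,"twist":0}
    - {"tx":-0.02,"ty":0.0035,"tz":0,"twist":0}
    - {"tx":-0.01,"ty":0.0015,"tz":0,"twist":0}
    - {"tx":0,"ty":0,"tz":0,"twist":0}
    - {"tx":0,"ty":0,"tz":0,"twist":0}

```text
clock: 30.0
position: [0.4805, -0.1254, 0.2137]
ee_rot: [-2.823, -1.377, 0.0]
force: [0.3, -0.3, -2.5]
width: 0.704
gripper_force: 60.0
```

Run:
```python
from h import *
np.set_printoptions(precision=4,suppress=True)
s=arm.observe();print(s["clock"],s["force"],s["position"],delta((.480,-.127,.0597)))
```

```text
30.0 [ 0.275  -0.3321 -2.5303] [ 0.4805 -0.1254  0.2137] (array([-0.0016,  0.0007,  0.154 ]), None)
```

move_arm:
  motion:
    - {"tx":-0.0015,"ty":0,"tz":0.03,"twist":0}
    - {"tx":0,"ty":0,"tz":0.04,"twist":0}
    - {"tx":0,"ty":0,"tz":0.04,"twist":0}
    - {"tx":0,"ty":0,"tz":0.02,"twist":0}
    - {"tx":0,"ty":0,"tz":0.01,"twist":0}
    - {"tx":0,"ty":0,"tz":0.005,"twist":0}
    - {"tx":0,"ty":0,"tz":0.003,"twist":0}
    - {"tx":0,"ty":0,"tz":0.003,"twist":0}
    - {"tx":0,"ty":0,"tz":0,"twist":0}
    - {"tx":0,"ty":0,"tz":0,"twist":0}

```text
clock: 31.0
position: [0.4795, -0.128, 0.0636]
ee_rot: [2.824, 1.375, 0.002]
force: [0.7, -0.5, -3.1]
width: 0.706
gripper_force: 60.0
```

move_arm:
  motion:
    - {"tx":0,"ty":0,"tz":0.0015,"twist":0}
    - {"tx":0,"ty":0,"tz":0,"twist":0}
    - {"tx":0,"ty":0,"tz":0,"twist":0}

```text
clock: 31.3
position: [0.4791, -0.128, 0.0616]
ee_rot: [2.825, 1.375, 0.0]
force: [0.2, -0.6, -2.4]
width: 0.703
gripper_force: 60.0
```

move_arm:
  motion:
    - {"tx":0,"ty":0,"tz":0.001,"twist":0}
    - {"tx":0,"ty":0,"tz":0,"twist":0}
    - {"tx":0,"ty":0,"tz":0,"twist":0}

```text
clock: 31.6
position: [0.479, -0.128, 0.0605]
ee_rot: [-2.825, -1.375, 0.0]
force: [0.6, -0.1, -2.6]
width: 0.706
gripper_force: 60.0
```

move_arm:
  motion:
    - {"tx":0,"ty":0,"tz":0.001,"twist":0}
    - {"tx":0,"ty":0,"tz":0,"twist":0}
    - {"tx":0,"ty":0,"tz":0,"twist":0}

```text
clock: 31.9
position: [0.479, -0.128, 0.0595]
ee_rot: [-2.825, -1.375, 0.0]
force: [0.2, -0.0, -2.3]
width: 0.705
gripper_force: 60.0
```

move_arm:
  motion:
    - {"tx":0,"ty":0,"tz":0.001,"twist":0}
    - {"tx":0,"ty":0,"tz":0,"twist":0}
    - {"tx":0,"ty":0,"tz":0,"twist":0}

```text
clock: 32.2
position: [0.4791, -0.1279, 0.0592]
ee_rot: [-2.824, -1.375, -0.001]
force: [-3.5, 0.7, 10.9]
width: 0.701
gripper_force: 60.0
```

Touchdown. Release and rise.

move_arm:
  motion:
    - {"tx":0,"ty":0,"tz":0,"twist":0}
    - {"tx":0,"ty":0,"tz":0,"twist":0}
    - {"tx":0,"ty":0,"tz":0,"twist":0}
    - {"tx":0,"ty":0,"tz":0,"twist":0}
    - {"tx":0,"ty":0,"tz":0,"twist":0}
    - {"tx":0,"ty":0,"tz":-0.01,"twist":0}
    - {"tx":0,"ty":0,"tz":-0.03,"twist":0}
    - {"tx":0,"ty":0,"tz":-0.04,"twist":0}
    - {"tx":0,"ty":0,"tz":-0.04,"twist":0}
    - {"tx":0,"ty":0,"tz":-0.04,"twist":0}
    - {"tx":0,"ty":0,"tz":0,"twist":0}
    - {"tx":0,"ty":0,"tz":0,"twist":0}
  gripper: -1

```text
clock: 33.4
position: [0.4795, -0.128, 0.2197]
ee_rot: [2.824, 1.375, 0.004]
force: [-0.0, 0.7, -2.0]
width: 1.002
gripper_force: 0.0
```

Run:
```python
from h import *
s=arm.observe();print(s["clock"],s["width"],s["force"],s["position"])
a=arm.get_image("scene");x,y=proj("scene",[.53,-.2,.06]).astype(int)
cv2.imwrite("pics/s7.png",cv2.resize(a[y-55:y+55,x-75:x+75,::-1],(750,550),interpolation=cv2.INTER_CUBIC))
```

```text
33.4 1.0024199500489852 [-0.02662822  0.65588241 -1.96545919] [ 0.479533   -0.12795677  0.2196893 ]
```

View pics/s7.png

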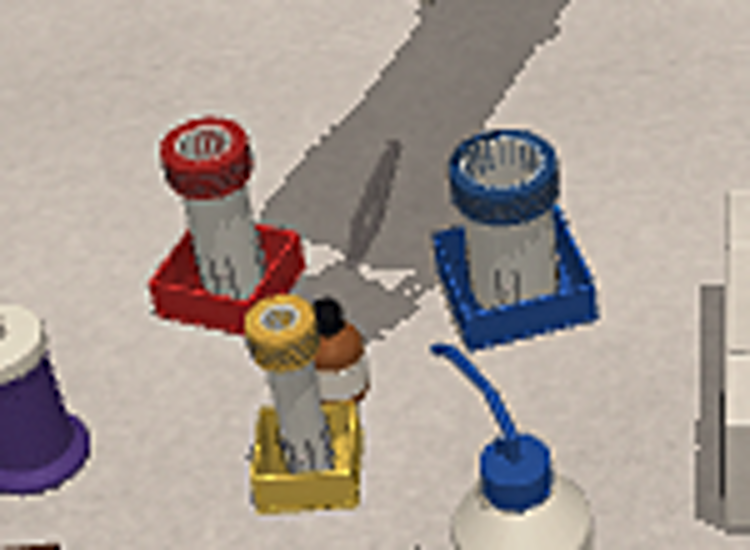

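All three stand collar up in their own trays: red (205,160), blue (503,175), yellow (283,330). The neighbours are undisturbed and the gripper is clear. Handing in.

```bash
python3 -c "
from cell import arm
print(arm.sign_off())"
```

```text
the job is handed in; nothing more can be done
None
```

All three sleeves were drawn one by one and stood collar up in their own trays (large in blue, medium in red, small in yellow), nothing around them was visibly disturbed, and the job was handed in at about 33 s; sign-off returned no verdict.

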